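# Zero the length gauge and set its stop to the third click

### The job

Set the stop bar of the bench length gauge: first push the bar all the way back against its home block, then push it away from the block click by click and leave it resting in the third notch, clear of the hand. Never let it run past the third notch, push it with the fingertips without pinching it, and leave the loose parts round the gauge where they lie.

Things in the scene. Friction and masses are not known exactly. Their poses are not given: they have to be found in the camera images.
- gauge: Fixed grey gauge housing on the worktop, 190 mm along its own y (the slide direction), 88 mm along x (108 mm over its feet). Origin at the centre of its underside, z up. Rails on its deck reach 31 mm up; a thin end plate at the +y end reaches 35 mm. The ruler ticks on the deck do not show the notches.
- home_block (a point): Centre of the top of the dark home block at the -y end of the gauge: 76 mm along x, 26 mm along y, top 41 mm above the worktop, with two round screw heads 2 mm higher. Axes as the gauge's. With the bar at home a fingertip must stand over this block to reach the bar's home face, which is then 6 mm from the block's edge.
- bar_top (a point): Centre of the top of the stop bar, 79.5 mm above the worktop: an upright cross bar on a low carriage (26 mm along y, top 41 mm up), 98 mm along the gauge's x, 16 mm thick along y. At home it is at y = -50 mm in the gauge's frame. Inside, its carriage rides over five hidden notches, evenly spaced, very roughly 15 mm apart, the first one spacing from home; home itself is not counted.
- stop_bar (a joint): Travel of the bar in m: 0 at home, growing along the gauge's +y to 0.084; starts in the first or second notch. Free friction about 0.6 N. Out of home or a notch a slow push rises at once to about 4 to 5.5 N (up to twice that in a quick one) and stays there for half a spacing, up to the ridge; then the bar snaps by itself half a spacing ahead of the finger into the next notch and the force is gone: one click. The same towards home; the home block is rigid.
- home_face (a point): Flat rubber face of the bar towards the home block (looks along the gauge's -y): 94 mm along x, 34 mm high, from 44.5 to 78.5 mm above the worktop. Origin at the centre of the face's surface, axes as the gauge's. Press it to move the bar away from home.
- far_face (a point): The same face on the other side of the bar (looks along the gauge's +y). Origin at the centre of its surface, axes as the gauge's. Press it to move the bar home.
- rail_offcut: Loose bystander: metal offcut of mounting rail, 90 x 35 x 8 mm, lying in front of the gauge; origin at the centre of its underside.
- end_clamp: Loose bystander: small pale end clamp, 34 x 42 x 10 mm, lying behind the gauge; origin at the centre of its underside.
- driver: Loose bystander: screwdriver 180 mm long, 28 mm high, lying across beyond the +y end of the gauge; origin at the centre of its underside.
- relay: Loose bystander: small pale plug-in relay, 12 x 33 x 15 mm, lying beyond the -y end of the gauge; origin at the centre of its underside.

How it is judged:
On the way:
1. the stop bar is pushed back against the home block (value of joint stop_bar below 0.0025 m), for 0.1 s.
At the end, for the whole second after the job is handed in: The stop bar, after having been home, rests in the third notch (within 3 mm of its middle, 48 mm from home), still and let go (value of joint stop_bar between 0.045 and 0.051 m and velocity of joint stop_bar between -0.003 and 0.003 m/s); the robot touches nothing.
It fails at once if the bar runs past the third notch (more than 57 mm from home) (value of joint stop_bar above 0.057 m).
It fails at once if the bar is pinched: fingers press on both of its faces at once (contact force between each of stop_bar_c2, stop_bar_c3 and the fingers above 1 N).
It fails at once if a loose part round the gauge is moved by more than 20 mm or lifted ((distance of rail_offcut from where it was at the start of the episode above 0.02 m or height (world z) of rail_offcut above 0.015 m) or (distance of end_clamp from where it was at the start of the episode above 0.02 m or height (world z) of end_clamp above 0.015 m) or (distance of driver from where it was at the start of the episode above 0.02 m or height (world z) of driver above 0.015 m) or (distance of relay from where it was at the start of the episode above 0.02 m or height (world z) of relay above 0.015 m)).
It also fails if it takes over 54 s, if anything falls off the work surface, if the arm or the gripper's body presses on something with over 40 N, if the wrist force passes 120 N, or if a joint passes its speed limit or range.

### The arm

A 7-joint arm with a two-finger parallel gripper is mounted at the origin on a cart in front of the work surface, level with it; the furniture and walls round the work are solid. World frame = base frame: x ahead of the robot, y to its left, z up, the work surface at z = 0. Lengths are in m, angles in rad, forces in N, time in s.
With the tool pointing down it reaches from about 0.425 to 0.95 m from the base axis. Payload 4.7 kg.
Tool frame: the origin (TCP) lies at the centre of the arm's flange, where the gripper is bolted on; the fingertips stand 182 mm ahead of it and the grasp point (between the pads) lies 164 mm ahead of it; z points along the fingers, y is the line along which they close (so a half turn about z gives the same grasp; the last joint's range is limited). The gripper opens to 87 mm and grips with 3 to 60 N. Pads are 19 mm wide; open, the fingers measure 117 mm over their backs; the gripper's body (75 mm by 190 mm) begins 51 mm behind the grasp point.
Start: joints at [1.294, 0.469, -0.049, 1.532, 0.024, 1.141, -0.082], TCP at [0.166, -0.654, 0.405] pointing down, gripper open.
Joint ranges: [-2.59, 2.59], [-0.33, 1.99], [-1.39, 1.29], [0.1, 2.45], [-1.04, 4.18], [0.21, 1.99], [-2.66, 2.66]. Speed limits (rad/s): [2.57, 2.57, 3.14, 3.14, 3.14, 3.14, 3.14].

### API

Orientations are given as [roll, pitch, yaw] about the fixed x, y, z axes, in that order (R = Rz(yaw) Ry(pitch) Rx(roll)).
In Python, from station import manip gives the robot as it stands.
- The arm moves only by the tool step_arm, never from a script. Its argument "series" is a list of rows, each an object with "rot": the turn, a rotation vector about the tool's x, y, z in degrees, a list of three; "translation": the shift along the tool's x, y, z in m, a list of three; "jaw": the opening, from 0 (shut) to 1 (fully open). In form: [{"rot": [wx, wy, wz], "translation": [dx, dy, dz], "jaw": jaw}, ...]. A call has 1 to 8 rows; each row is the pose to reach, as a shift and turn from the pose commanded when the call began, along the tool's axes at that moment; what a row does not reach only later rows make up. A row lasts 1/10 s, in which the tool goes at most 50 mm and 8.59 degrees, less where a joint would pass 70% of its speed; a pose out of reach is approached as far as the arm can. A call with a gripper value outside its range is refused whole. The fingers move at their own pace and stop on an object; the grip force is fixed at half the most. Time passes only in rows, so rows that repeat a pose let the fingers close. It gives the time, the measured TCP pose, the force, the opening and the grip force at its end, in the units of the state.
- manip.get_state(): the state, without advancing time (a new reading comes with each control period).
- manip.snapshot(name): name is "scene" or "top" or "wrist"; returns a dict with "image" (400x640x3 uint8, red, green, blue), "K" (3x3 intrinsics, pixels), "k1" (the pictures are not rectified: a ray, as slopes to the right and down, at radius r is drawn at 1 + k1 r^2 times it, then the intrinsics apply), "world_from_camera" (4x4, takes a point from camera to world coordinates). Camera axes: x right, y down, z forward; pixel columns grow to the right and rows downward; lengths in m; the calibration is good to about 2 mm. A picture is of the moment at which its call begins. There is no depth.
- manip.sign_off(): hands the job in; it is judged then, once.
The state is a dict: "time_s": time; "q": joint angles; "qd": joint speeds; "effort": joint torques, N m; "tcp_pos": TCP position; "ee_rot": TCP orientation; "contact_force": force on the tool from outside, world axes, zero at the start; "ft_torque": the same for the moment, N m; "opening": opening from 0.0 (shut) to 1.0 (fully open); "grasp_force": force on a finger pad.
Only numpy, scipy, OpenCV 4.12 (cv2) and the standard library are available. Lean on these libraries where they do the work, as an engineer would, in place of code of your own. Each camera call takes 0.05 s, during which the arm holds its last target. There are 200 camera calls.

## Working session

There is one attempt and no reset: what is moved stays moved. The work goes in short steps, Python scripts to look and compute and a tool call to move; the robot and the scene stay as the last step left them, time stands still between calls to the robot, and variables do not carry over. Pictures are saved under pics/ and viewed, at most 10 in all, crops included, and the job is handed in when it is done.

Besides the shell and the picture viewer there is one more tool, called after ">>>" as name(argument=value, ...), one argument or row to a line, values as JSON. step_arm: Moves the arm, as the interface text tells. Its arguments: {"type":"object","properties":{"series":{"type":"array"}},"required":["series"]}

```bash
mkdir -p pics
cat > h.py <<'E'
import numpy as np, cv2
from station import manip
def snap(n,f):
    s=manip.snapshot(n); cv2.imwrite('pics/'+f,cv2.cvtColor(s['image'],cv2.COLOR_RGB2BGR)); 
    np.savez('pics/'+f[:-4]+'.npz',**{k:np.asarray(s[k]) for k in s}); return s
def load(f): return dict(np.load('pics/'+f+'.npz'))
def ray(s,u,v):
    K=s['K']; T=s['world_from_camera']
    d=np.array([(u-K[0,2])/K[0,0],(v-K[1,2])/K[1,1]]); p=d.copy()
    for _ in range(20): p=d/(1+float(s['k1'])*(p@p))
    return T[:3,3],T[:3,:3]@np.array([p[0],p[1],1])
def onz(s,u,v,z):
    o,d=ray(s,u,v); return o+d*(z-o[2])/d[2]
E
python3 - <<'E'
from h import *
for n in ('scene','top'):
    s=snap(n,n+'.png'); print(n,s['K'],s['k1'],s['world_from_camera'])
st=manip.get_state(); print({k:np.round(v,3) for k,v in st.items()})
E
```

```text
scene [[449.58373928   0.         325.43309815]
 [  0.         449.58373928 198.82777806]
 [  0.           0.           1.        ]] 0.03416020849082776 [[-0.82544746 -0.43077795  0.36478329  0.19612032]
 [-0.56438584  0.64156773 -0.51948001  0.55081913]
 [-0.01025266 -0.63468198 -0.77270542  0.75798481]
 [ 0.          0.          0.          1.        ]]
top [[438.52284251   0.         317.46191021]
 [  0.         438.52284251 201.87005716]
 [  0.           0.           1.        ]] 0.00535067220343017 [[ 0.02521796 -0.98426291  0.17490164  0.38552433]
 [-0.99923375 -0.01957926  0.03389042  0.09104577]
 [-0.02993264 -0.17562227 -0.98400247  0.95185921]
 [ 0.          0.          0.          1.        ]]
{'time_s': np.float64(0.1), 'q': array([ 1.294,  0.469, -0.049,  1.534,  0.024,  1.141, -0.082]), 'qd': array([-0.001, -0.   , -0.001, -0.003, -0.   , -0.001, -0.001]), 'effort': array([ 1.0000e-03, -5.0917e+01, -8.1000e-02, -2.3683e+01, -6.2000e-02,
        3.4000e-02,  0.0000e+00]), 'tcp_pos': array([ 0.166, -0.654,  0.404]), 'ee_rot': array([-3.14 ,  0.   ,  0.248]), 'contact_force': array([-0.565, -0.09 ,  0.587]), 'ft_torque': array([-0.044, -0.031, -0.074]), 'grasp_force': np.float64(0.0), 'opening': np.float64(0.999)}
```

View pics/top.png

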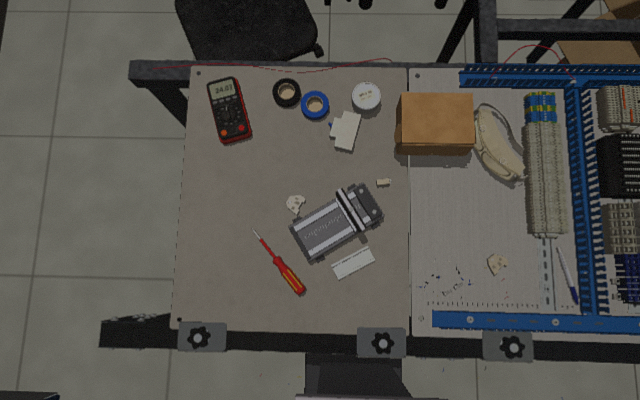

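View pics/scene.png

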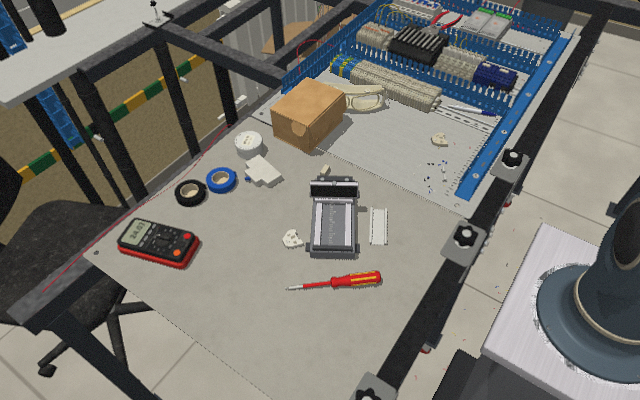

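The top view shows the gauge near (335,222), with the home block at its right end (~(368,202)), the bar at ~(348,210), the driver at lower left and the relay at (383,182). In the scene view the bar is at ~(334,190) and the gauge deck at (333,225). I'll enlarge both for corner picking.

Run:
```python
from h import *
a=cv2.imread('pics/top.png')[160:285,270:400]; b=cv2.imread('pics/scene.png')[160:285,275:405]
a=cv2.resize(a,None,fx=4.5,fy=4.5,interpolation=cv2.INTER_CUBIC);b=cv2.resize(b,None,fx=4.5,fy=4.5,interpolation=cv2.INTER_CUBIC)
cv2.imwrite('pics/ca.png',a);cv2.imwrite('pics/cb.png',b)
```

```text
(no output)
```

View pics/ca.png

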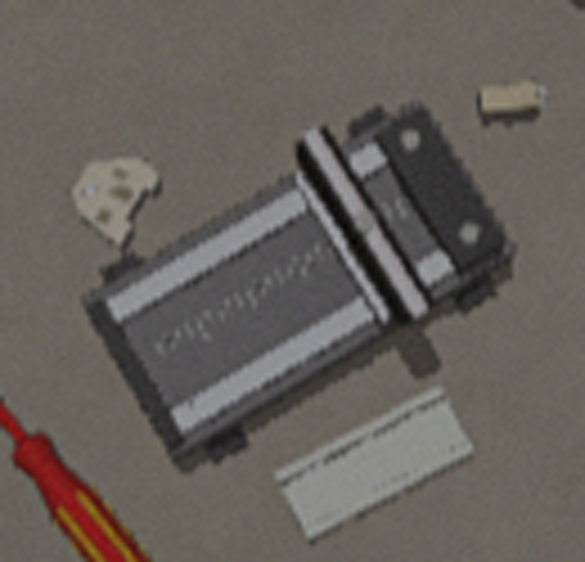

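View pics/cb.png

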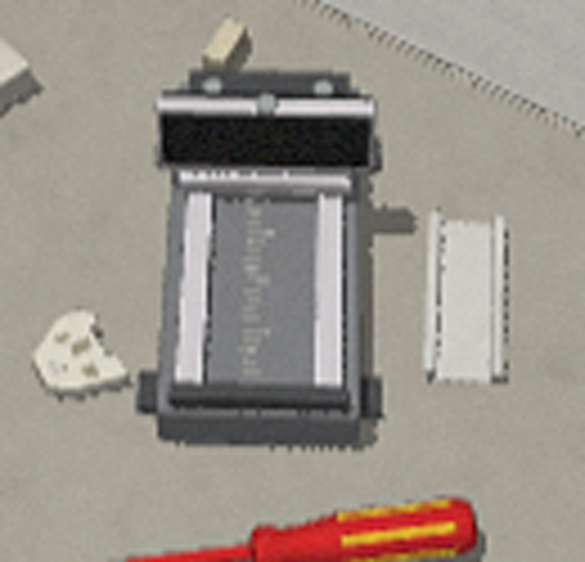

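```bash
cat >> h.py <<'E'
def pt(s,o,c,z): return onz(s,o[0]+(c[0]+.5)/4.5-.5,o[1]+(c[1]+.5)/4.5-.5,z)
E
python3 - <<'E'
from h import *
def rep(s,o,ba,bb,sa,sb,r1a,r1b,r2a,r2b):
    P=lambda c,z: pt(s,o,c,z)[:2]
    A,B=P(ba,.0795),P(bb,.0795); S,T=P(sa,.043),P(sb,.043)
    print('bar',A,B,(A+B)/2,'len',np.linalg.norm(A-B),'ang',np.degrees(np.arctan2(*(A-B)[::-1])))
    print('screws',S,T,(S+T)/2,'len',np.linalg.norm(S-T),np.degrees(np.arctan2(*(S-T)[::-1])))
    for a,b in((r1a,r1b),(r2a,r2b)):
        d=P(b,.031)-P(a,.031); print('rail dir',np.degrees(np.arctan2(d[1],d[0])))
    d=(A+B)/2-(S+T)/2; print('block->bar',np.linalg.norm(d),np.degrees(np.arctan2(d[1],d[0])))
rep(load('top'),(270,160),(313,131),(418,314),(411,140),(470,233),(300,190),(110,308),(372,308),(180,425))
rep(load('scene'),(275,160),(160,104),(375,104),(211,87),(322,88),(200,195),(190,382),(328,195),(328,382))
s=load('top'); 
for n,c,z in(('relay',(512,100),.015),('clamp',(115,195),.01),('clampright',(158,180),.01),('offcut tr',(445,390),.008),('offcut tl',(277,475),.008),('plate L',(88,300),.035),('plate R',(180,460),.035),('driver top',(25,445),.02)): print(n,pt(s,(270,160),c,z)[:2].round(3))
E
```

```text
bar [0.56855391 0.07771508] [0.48667527 0.02990298] [0.52761459 0.05380903] len 0.09481618563625724 ang 30.282307382210842
screws [0.57277308 0.03120743] [0.52922296 0.00354047] [0.55099802 0.01737395] len 0.051595282388419574 32.4273944785028
rail dir 123.37172447547057
rail dir 122.61638429661596
block->bar 0.04329318629633308 122.69166951787182
bar [0.56562    0.07718128] [0.48581333 0.02367599] [0.52571667 0.05042864] len 0.09608288391044316 ang 33.83933500987078
screws [0.57164731 0.02946137] [0.52756587 0.00068444] [0.54960659 0.0150729 ] len 0.05264299287544203 33.13701926066108
rail dir 122.49418182484396
rail dir 122.56979973957372
block->bar 0.04267031925335238 124.04694625391221
relay [ 0.599 -0.019]
clamp [0.55  0.172]
clampright [0.557 0.151]
offcut tr [0.459 0.012]
offcut tl [0.417 0.091]
plate L [0.495 0.181]
plate R [0.422 0.136]
driver top [0.428 0.21 ]
```

```bash
cat >> h.py <<'E'
from scipy.spatial.transform import Rotation as Ro
TH=np.radians(122.7); E=np.array([np.cos(TH),np.sin(TH)]); X=np.array([E[1],-E[0]]); C=np.array([.550,.016])
def G(s,x,z): return np.r_[C+s*E+x*X,z]   # s,x from block centre, z of tip -> TCP
def rel(p,yaw,base=None):
    st=manip.get_state(); b,r=(st['tcp_pos'],st['ee_rot']) if base is None else base
    R=Ro.from_euler('xyz',r); R2=Ro.from_euler('xyz',[np.pi,0,yaw])
    return (R.inv().apply(np.asarray(p)-b)).round(4),np.degrees((R.inv()*R2).as_rotvec()).round(2)
E
python3 - <<'E'
from h import *
t=G(.081,0,.30); print(t)
w1=np.array([.45,-.35,.404]); print(rel(w1,.248+np.radians(60)))
print(rel(t,TH,(w1,[np.pi,0,.248+np.radians(60)])))
E
```

```text
[0.50624053 0.08416237 0.3       ]
(array([ 3.504e-01, -2.251e-01,  2.000e-04]), array([-9.000e-02, -5.000e-02, -6.001e+01]))
(array([ 0.4331, -0.064 ,  0.104 ]), array([ -0.  ,   0.  , -48.49]))
```

>>> step_arm(
  series=[
    {"rot": [0,0,-7.5],"translation": [0.044,-0.028,0],"jaw": 0},
    {"rot": [0,0,-15],"translation": [0.088,-0.056,0],"jaw": 0},
    {"rot": [0,0,-22.5],"translation": [0.131,-0.084,0],"jaw": 0},
    {"rot": [0,0,-30],"translation": [0.175,-0.112,0],"jaw": 0},
    {"rot": [0,0,-37.5],"translation": [0.219,-0.14,0],"jaw": 0},
    {"rot": [0,0,-45],"translation": [0.263,-0.168,0],"jaw": 0},
    {"rot": [0,0,-52.5],"translation": [0.306,-0.197,0],"jaw": 0},
    {"rot": [0,0,-60],"translation": [0.35,-0.225,0],"jaw": 0},
  ],
)

```text
time_s: 0.9
tcp_pos: [0.4396, -0.3604, 0.4046]
ee_rot: [-3.141, 0.0, 1.3]
contact_force: [0.7, -1.0, -0.6]
opening: 0.354
grasp_force: 0.0
```

Run:
```python
from h import *
st=manip.get_state(); print(st['tcp_pos'],st['ee_rot'],st['q'])
print(rel(G(.081,0,.30),TH))
```

```text
[ 0.43955151 -0.36039217  0.4046056 ] [-3.14119620e+00  1.70904044e-04  1.30018304e+00] [ 0.93211219  0.32519203 -0.40230641  1.77418525  0.14330636  1.0712618
  0.20917324]
(array([ 0.4462, -0.0545,  0.1046]), array([-3.000e-02, -0.000e+00, -4.821e+01]))
```

>>> step_arm(
  series=[
    {"rot": [0,0,-6],"translation": [0.048,-0.007,0],"jaw": 0},
    {"rot": [0,0,-12],"translation": [0.096,-0.014,0],"jaw": 0},
    {"rot": [0,0,-18],"translation": [0.144,-0.021,0],"jaw": 0},
    {"rot": [0,0,-24],"translation": [0.192,-0.028,0],"jaw": 0},
    {"rot": [0,0,-30],"translation": [0.24,-0.035,0],"jaw": 0},
    {"rot": [0,0,-36],"translation": [0.288,-0.042,0],"jaw": 0},
    {"rot": [0,0,-42],"translation": [0.336,-0.049,0],"jaw": 0},
    {"rot": [0,0,-48.5],"translation": [0.384,-0.056,0],"jaw": 0},
  ],
)

```text
time_s: 1.7
tcp_pos: [0.4891, 0.0243, 0.4047]
ee_rot: [-3.141, 0.001, 2.146]
contact_force: [0.9, 0.3, 0.2]
opening: 0.0
grasp_force: 0.0
```

>>> step_arm(
  series=[
    {"rot": [0,0,0],"translation": [0,0,0],"jaw": 0},
    {"rot": [0,0,0],"translation": [0,0,0],"jaw": 0},
  ],
)

```text
time_s: 1.9
tcp_pos: [0.4892, 0.0236, 0.4045]
ee_rot: [-3.141, -0.0, 2.144]
contact_force: [-0.6, -0.4, -0.6]
opening: 0.006
grasp_force: 0.0
```

Run:
```python
from h import *
st=manip.get_state(); print(st['tcp_pos'],st['ee_rot'],st['q'],st['contact_force'])
print(rel(G(.081,0,.30),TH))
s=snap('wrist','w1.png')
```

```text
[0.4892294  0.02360741 0.4045164 ] [-3.14104102e+00 -1.70779141e-04  2.14405094e+00] [ 0.51818859  0.24533507 -0.75833032  1.9284984   0.19468993  1.0422158
  0.2490614 ] [-0.62816558 -0.37867049 -0.62798888]
(array([0.0416, 0.0472, 0.1045]), array([-0.03, -0.01,  0.15]))
```

View pics/w1.png

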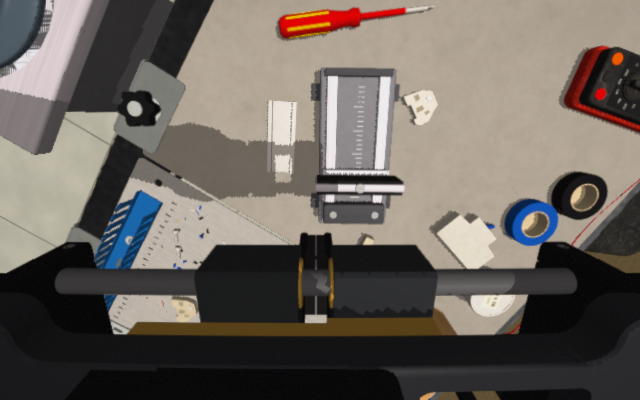

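The wrist view shows the bar top from (316,184) to (404,186), the screw heads at (334,214) and (373,213), and the closed fingertips at (316,240). I'll measure from this view to refine.

Run:
```python
from h import *
s=load('w1')
g=cv2.cvtColor(s['image'],cv2.COLOR_RGB2GRAY)
print(g[170:200,345]); print(g[170:200,380])
P=lambda u,v,z:onz(s,u,v,z)[:2]
S,T=P(334,214.5,.043),P(373,213.5,.043);print('screws',(S+T)/2,np.linalg.norm(S-T),np.degrees(np.arctan2(*(T-S)[::-1])))
A,B=P(316.5,184.5,.0795),P(404,185,.0795);print('bar',(A+B)/2,np.linalg.norm(A-B),np.degrees(np.arctan2(*(B-A)[::-1])))
for a,b in(((321,171),(329,78)),((390,172),(387,78))): 
  d=P(*b,.031)-P(*a,.031);print(np.degrees(np.arctan2(d[1],d[0])),np.linalg.norm(d))
for c in ((S+T)/2,(A+B)/2): d=c-C; print('s,x',d@E,d@X)
```

```text
[184 231 218 152 110  51  16  13  15  12  21  30  36  68 149 221 235 235
 231 226 211 159  64  39  74 115 133 134 135 134]
[165 231 235 218 135  85  30  14  14  13  18  25  33  52 127 207 233 235
 233 230 220 180  88  41  75 168 231 234 232 231]
screws [0.54877998 0.01611933] 0.04872049588400243 34.39602136179782
bar [0.52484624 0.05530491] 0.09498427694740984 32.555037654653574
118.28025377188364 0.10750541747397777
128.59862018160422 0.10910172537155784
s,x 0.0007595220822763446 -0.0009621912318806566
s,x 0.04666457947131253 6.693276741242628e-05
```

>>> step_arm(
  series=[
    {"rot": [0,0,0],"translation": [0.021,0.024,0],"jaw": 0},
    {"rot": [0,0,0],"translation": [0.042,0.047,0.02],"jaw": 0},
    {"rot": [0,0,0],"translation": [0.042,0.047,0.06],"jaw": 0},
    {"rot": [0,0,0],"translation": [0.042,0.047,0.1],"jaw": 0},
    {"rot": [0,0,0],"translation": [0.042,0.047,0.13],"jaw": 0},
    {"rot": [0,0,0],"translation": [0.042,0.047,0.155],"jaw": 0},
    {"rot": [0,0,0],"translation": [0.042,0.047,0.17],"jaw": 0},
    {"rot": [0,0,0],"translation": [0.042,0.047,0.17],"jaw": 0},
  ],
)

```text
time_s: 2.75
tcp_pos: [0.5058, 0.0817, 0.2329]
ee_rot: [-3.137, -0.001, 2.139]
contact_force: [-0.7, 0.3, -0.2]
opening: 0.004
grasp_force: 0.0
```

```bash
cat >> h.py <<'E'
def rp():
    st=manip.get_state(); d=st['tcp_pos'][:2]-C; f=st['contact_force']
    print('t',st['time_s'],'s',round(d@E,4),'x',round(d@X,4),'tip',round(st['tcp_pos'][2]-.182,4),'Fs',round(f[:2]@E,2),'Fx',round(f[:2]@X,2),'Fz',round(f[2],2),'rot',np.round(st['ee_rot'],3))
E
python3 -c "
from h import *
rp(); snap('scene','s2.png')
a=cv2.imread('pics/s2.png')[120:270,230:430]; cv2.imwrite('pics/s2c.png',cv2.resize(a,None,fx=4,fy=4))"
```

```text
t 2.75 s 0.0791 x -0.0017 tip 0.0509 Fs 0.64 Fx -0.39 Fz -0.16 rot [-3.137e+00 -1.000e-03  2.139e+00]
```

View pics/s2c.png

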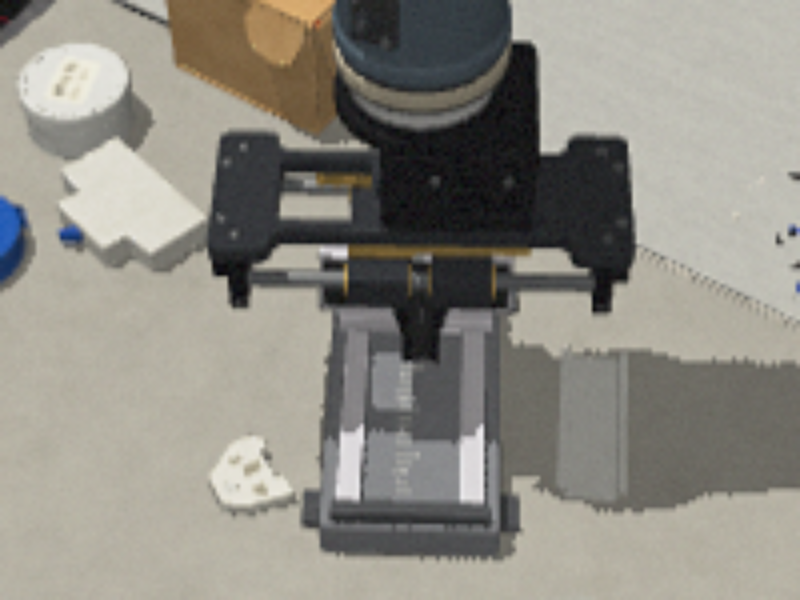

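>>> step_arm(
  series=[
    {"rot": [0,0,0],"translation": [-0.003,0,0],"jaw": 0},
    {"rot": [0,0,0],"translation": [-0.006,0,0],"jaw": 0},
    {"rot": [0,0,0],"translation": [-0.009,0,0],"jaw": 0},
    {"rot": [0,0,0],"translation": [-0.012,0,0],"jaw": 0},
    {"rot": [0,0,0],"translation": [-0.014,0,0],"jaw": 0},
    {"rot": [0,0,0],"translation": [-0.016,0,0],"jaw": 0},
    {"rot": [0,0,0],"translation": [-0.018,0,0],"jaw": 0},
    {"rot": [0,0,0],"translation": [-0.02,0,0],"jaw": 0},
  ],
)

```text
time_s: 3.6
tcp_pos: [0.5166, 0.0673, 0.2348]
ee_rot: [-3.141, -0.002, 2.142]
contact_force: [-3.1, 4.7, 2.5]
opening: 0.009
grasp_force: 2.7
```

```bash
python3 -c "
from h import *
rp()"
```

```text
t 3.6 s 0.0612 x -0.0004 tip 0.0528 Fs 5.64 Fx -0.08 Fz 2.55 rot [-3.141e+00 -2.000e-03  2.142e+00]
```

>>> step_arm(
  series=[
    {"rot": [0,0,0],"translation": [-0.0015,0,0],"jaw": 0},
    {"rot": [0,0,0],"translation": [-0.003,0,0],"jaw": 0},
    {"rot": [0,0,0],"translation": [-0.0045,0,0],"jaw": 0},
    {"rot": [0,0,0],"translation": [-0.006,0,0],"jaw": 0},
    {"rot": [0,0,0],"translation": [-0.0075,0,0],"jaw": 0},
    {"rot": [0,0,0],"translation": [-0.009,0,0],"jaw": 0},
    {"rot": [0,0,0],"translation": [-0.0105,0,0],"jaw": 0},
    {"rot": [0,0,0],"translation": [-0.012,0,0],"jaw": 0},
  ],
)

```text
time_s: 4.4
tcp_pos: [0.5236, 0.0563, 0.2347]
ee_rot: [-3.141, 0.0, 2.142]
contact_force: [0.4, 0.4, -0.2]
opening: 0.007
grasp_force: 0.0
```

>>> step_arm(
  series=[
    {"rot": [0,0,0],"translation": [-0.001,0,0],"jaw": 0},
    {"rot": [0,0,0],"translation": [-0.002,0,0],"jaw": 0},
    {"rot": [0,0,0],"translation": [-0.003,0,0],"jaw": 0},
    {"rot": [0,0,0],"translation": [-0.003,0,0],"jaw": 0},
  ],
)

```text
time_s: 4.8
tcp_pos: [0.5248, 0.0544, 0.2347]
ee_rot: [-3.141, -0.001, 2.142]
contact_force: [-3.5, 3.7, 0.9]
opening: 0.006
grasp_force: 2.3
```

```bash
python3 -c "
from h import *
rp()"
```

```text
t 4.8 s 0.0459 x -0.0004 tip 0.0527 Fs 4.98 Fx -0.92 Fz 0.94 rot [-3.141e+00 -1.000e-03  2.142e+00]
```

>>> step_arm(
  series=[
    {"rot": [0,0,0],"translation": [-0.001,0,0],"jaw": 0},
    {"rot": [0,0,0],"translation": [-0.002,0,0],"jaw": 0},
    {"rot": [0,0,0],"translation": [-0.003,0,0],"jaw": 0},
    {"rot": [0,0,0],"translation": [-0.003,0,0],"jaw": 0},
  ],
)

```text
time_s: 5.2
tcp_pos: [0.5253, 0.0539, 0.2347]
ee_rot: [-3.141, -0.004, 2.143]
contact_force: [-6.7, 8.7, 3.6]
opening: 0.006
grasp_force: 5.2
```

```bash
python3 -c "
from h import *
rp()"
```

```text
t 5.2 s 0.0452 x -0.0003 tip 0.0527 Fs 10.97 Fx -0.9 Fz 3.59 rot [-3.141 -0.004  2.143]
```

>>> step_arm(
  series=[
    {"rot": [0,0,0],"translation": [0.01,0,0],"jaw": 0},
    {"rot": [0,0,0],"translation": [0.02,0,0],"jaw": 0},
    {"rot": [0,0,0],"translation": [0.02,0,-0.035],"jaw": 0},
    {"rot": [0,0,0],"translation": [0.02,0,-0.07],"jaw": 0},
    {"rot": [0,0,0],"translation": [0.02,0,-0.07],"jaw": 0},
    {"rot": [0,0,0],"translation": [-0.01,0,-0.07],"jaw": 0},
    {"rot": [0,0,0],"translation": [-0.043,0,-0.07],"jaw": 0},
    {"rot": [0,0,0],"translation": [-0.043,0,-0.07],"jaw": 0},
  ],
)

```text
time_s: 6.0
tcp_pos: [0.552, 0.0101, 0.304]
ee_rot: [-3.141, 0.003, 2.134]
contact_force: [-0.2, -0.8, -0.4]
opening: 0.006
grasp_force: 0.0
```

```bash
python3 -c "
from h import *
rp(); snap('top','t2.png')
a=cv2.imread('pics/t2.png')[160:285,270:400]; cv2.imwrite('pics/t2c.png',cv2.resize(a,None,fx=4.5,fy=4.5,interpolation=cv2.INTER_CUBIC))"
```

```text
t 6.0 s -0.0061 x -0.0015 tip 0.122 Fs -0.55 Fx -0.56 Fz -0.39 rot [-3.141e+00  3.000e-03  2.134e+00]
```

View pics/t2c.png

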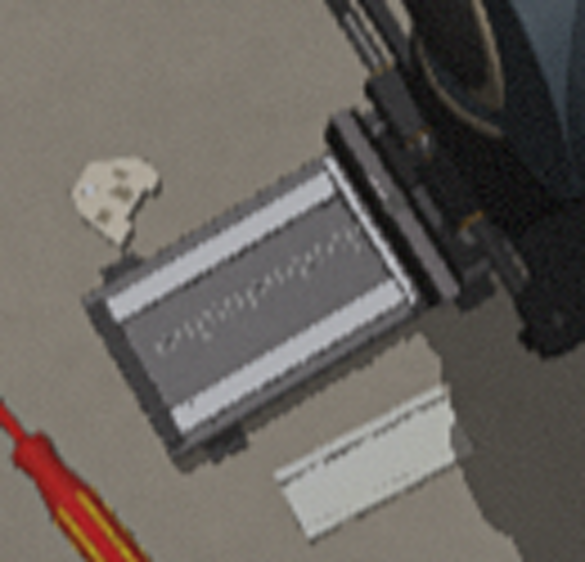

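The bar now lies from (343,112) to (448,300) in the crop, about 16 mm nearer the block, so it is home. Next I'll lower behind it.

>>> step_arm(
  series=[
    {"rot": [0,0,0],"translation": [-0.002,0,0.02],"jaw": 0},
    {"rot": [0,0,0],"translation": [-0.002,0,0.04],"jaw": 0},
    {"rot": [0,0,0],"translation": [-0.002,0,0.055],"jaw": 0},
    {"rot": [0,0,0],"translation": [-0.002,0,0.065],"jaw": 0},
    {"rot": [0,0,0],"translation": [-0.002,0,0.07],"jaw": 0},
    {"rot": [0,0,0],"translation": [-0.002,0,0.07],"jaw": 0},
  ],
)

```text
time_s: 6.65
tcp_pos: [0.551, 0.0138, 0.2343]
ee_rot: [-3.141, -0.0, 2.142]
contact_force: [0.0, -0.5, 0.4]
opening: 0.006
grasp_force: 0.0
```

```bash
python3 -c "
from h import *
rp()"
```

```text
t 6.65 s -0.0024 x -0.0004 tip 0.0523 Fs -0.44 Fx -0.25 Fz 0.42 rot [-3.141 -0.     2.142]
```

>>> step_arm(
  series=[
    {"rot": [0,0,0],"translation": [0.0015,0,0],"jaw": 0},
    {"rot": [0,0,0],"translation": [0.003,0,0],"jaw": 0},
    {"rot": [0,0,0],"translation": [0.0045,0,0],"jaw": 0},
    {"rot": [0,0,0],"translation": [0.006,0,0],"jaw": 0},
    {"rot": [0,0,0],"translation": [0.0075,0,0],"jaw": 0},
    {"rot": [0,0,0],"translation": [0.009,0,0],"jaw": 0},
    {"rot": [0,0,0],"translation": [0.0105,0,0],"jaw": 0},
    {"rot": [0,0,0],"translation": [0.012,0,0],"jaw": 0},
  ],
)

```text
time_s: 7.45
tcp_pos: [0.545, 0.0229, 0.2348]
ee_rot: [3.141, 0.002, 2.141]
contact_force: [2.3, -3.1, -0.5]
opening: 0.007
grasp_force: 2.0
```

```bash
python3 -c "
from h import *
rp()"
```

```text
t 7.45 s 0.0085 x -0.0005 tip 0.0528 Fs -3.82 Fx 0.29 Fz -0.48 rot [3.141e+00 2.000e-03 2.141e+00]
```

>>> step_arm(
  series=[
    {"rot": [0,0,0],"translation": [0.001,0,0],"jaw": 0},
    {"rot": [0,0,0],"translation": [0.002,0,0],"jaw": 0},
    {"rot": [0,0,0],"translation": [0.003,0,0],"jaw": 0},
    {"rot": [0,0,0],"translation": [0.004,0,0],"jaw": 0},
    {"rot": [0,0,0],"translation": [0.005,0,0],"jaw": 0},
    {"rot": [0,0,0],"translation": [0.006,0,0],"jaw": 0},
  ],
)

```text
time_s: 8.05
tcp_pos: [0.5426, 0.0265, 0.2349]
ee_rot: [3.141, 0.004, 2.139]
contact_force: [3.5, -5.1, -1.7]
opening: 0.005
grasp_force: 3.7
```

>>> step_arm(
  series=[
    {"rot": [0,0,0],"translation": [0.001,0,0],"jaw": 0},
    {"rot": [0,0,0],"translation": [0.002,0,0],"jaw": 0},
    {"rot": [0,0,0],"translation": [0.003,0,0],"jaw": 0},
    {"rot": [0,0,0],"translation": [0.004,0,0],"jaw": 0},
    {"rot": [0,0,0],"translation": [0.004,0,0],"jaw": 0},
  ],
)

```text
time_s: 8.55
tcp_pos: [0.5388, 0.0327, 0.2347]
ee_rot: [-3.141, -0.001, 2.142]
contact_force: [-0.7, -0.4, 0.7]
opening: 0.003
grasp_force: 0.0
```

```bash
python3 -c "
from h import *
rp()"
```

```text
t 8.55 s 0.0201 x -0.0004 tip 0.0527 Fs 0.04 Fx -0.75 Fz 0.66 rot [-3.141e+00 -1.000e-03  2.142e+00]
```

Click 1 came at s≈17. Continuing to the second.

>>> step_arm(
  series=[
    {"rot": [0,0,0],"translation": [0.0015,0,0],"jaw": 0},
    {"rot": [0,0,0],"translation": [0.003,0,0],"jaw": 0},
    {"rot": [0,0,0],"translation": [0.004,0,0],"jaw": 0},
    {"rot": [0,0,0],"translation": [0.005,0,0],"jaw": 0},
    {"rot": [0,0,0],"translation": [0.006,0,0],"jaw": 0},
    {"rot": [0,0,0],"translation": [0.007,0,0],"jaw": 0},
    {"rot": [0,0,0],"translation": [0.008,0,0],"jaw": 0},
    {"rot": [0,0,0],"translation": [0.009,0,0],"jaw": 0},
  ],
)

```text
time_s: 9.35
tcp_pos: [0.5352, 0.038, 0.2348]
ee_rot: [3.141, 0.003, 2.14]
contact_force: [3.6, -6.3, -2.7]
opening: 0.007
grasp_force: 3.3
```

>>> step_arm(
  series=[
    {"rot": [0,0,0],"translation": [0.001,0,0],"jaw": 0},
    {"rot": [0,0,0],"translation": [0.002,0,0],"jaw": 0},
    {"rot": [0,0,0],"translation": [0.003,0,0],"jaw": 0},
    {"rot": [0,0,0],"translation": [0.004,0,0],"jaw": 0},
    {"rot": [0,0,0],"translation": [0.005,0,0],"jaw": 0},
    {"rot": [0,0,0],"translation": [0.006,0,0],"jaw": 0},
    {"rot": [0,0,0],"translation": [0.006,0,0],"jaw": 0},
  ],
)

```text
time_s: 10.05
tcp_pos: [0.5309, 0.0449, 0.2348]
ee_rot: [-3.142, -0.001, 2.141]
contact_force: [0.1, 0.3, -0.7]
opening: 0.002
grasp_force: 0.0
```

```bash
python3 -c "
from h import *
rp()"
```

```text
t 10.05 s 0.0346 x -0.0004 tip 0.0528 Fs 0.18 Fx 0.25 Fz -0.65 rot [-3.142e+00 -1.000e-03  2.141e+00]
```

Click 2 done. For the third, contact is expected at s≈40.5 and the ridge at s≈48.5.

>>> step_arm(
  series=[
    {"rot": [0,0,0],"translation": [0.0015,0,0],"jaw": 0},
    {"rot": [0,0,0],"translation": [0.003,0,0],"jaw": 0},
    {"rot": [0,0,0],"translation": [0.0045,0,0],"jaw": 0},
    {"rot": [0,0,0],"translation": [0.0055,0,0],"jaw": 0},
    {"rot": [0,0,0],"translation": [0.0065,0,0],"jaw": 0},
    {"rot": [0,0,0],"translation": [0.0075,0,0],"jaw": 0},
    {"rot": [0,0,0],"translation": [0.0085,0,0],"jaw": 0},
    {"rot": [0,0,0],"translation": [0.0095,0,0],"jaw": 0},
  ],
)

```text
time_s: 10.85
tcp_pos: [0.5269, 0.0511, 0.2348]
ee_rot: [3.141, 0.003, 2.14]
contact_force: [4.4, -5.0, -1.5]
opening: 0.008
grasp_force: 3.3
```

>>> step_arm(
  series=[
    {"rot": [0,0,0],"translation": [0.0006,0,0],"jaw": 0},
    {"rot": [0,0,0],"translation": [0.0012,0,0],"jaw": 0},
    {"rot": [0,0,0],"translation": [0.0018,0,0],"jaw": 0},
    {"rot": [0,0,0],"translation": [0.0024,0,0],"jaw": 0},
    {"rot": [0,0,0],"translation": [0.003,0,0],"jaw": 0},
    {"rot": [0,0,0],"translation": [0.0036,0,0],"jaw": 0},
  ],
)

```text
time_s: 11.45
tcp_pos: [0.5251, 0.0539, 0.2348]
ee_rot: [3.141, 0.003, 2.14]
contact_force: [4.7, -5.6, -2.0]
opening: 0.005
grasp_force: 3.5
```

```bash
python3 -c "
from h import *
rp()"
```

```text
t 11.45 s 0.0453 x -0.0005 tip 0.0528 Fs -7.29 Fx 0.92 Fz -1.98 rot [3.141e+00 3.000e-03 2.140e+00]
```

>>> step_arm(
  series=[
    {"rot": [0,0,0],"translation": [0.0006,0,0],"jaw": 0},
    {"rot": [0,0,0],"translation": [0.0012,0,0],"jaw": 0},
    {"rot": [0,0,0],"translation": [0.0018,0,0],"jaw": 0},
    {"rot": [0,0,0],"translation": [0.0024,0,0],"jaw": 0},
    {"rot": [0,0,0],"translation": [0.003,0,0],"jaw": 0},
    {"rot": [0,0,0],"translation": [0.003,0,0],"jaw": 0},
  ],
)

```text
time_s: 12.05
tcp_pos: [0.5219, 0.059, 0.2347]
ee_rot: [-3.141, -0.001, 2.142]
contact_force: [0.1, 0.4, -0.4]
opening: 0.008
grasp_force: 0.0
```

```bash
python3 -c "
from h import *
rp()"
```

```text
t 12.05 s 0.0513 x -0.0004 tip 0.0527 Fs 0.3 Fx 0.28 Fz -0.4 rot [-3.141e+00 -1.000e-03  2.142e+00]
```

Click 3 done and the force is gone. Backing off, raising and checking.

>>> step_arm(
  series=[
    {"rot": [0,0,0],"translation": [-0.015,0,0],"jaw": 0},
    {"rot": [0,0,0],"translation": [-0.03,0,0],"jaw": 0},
    {"rot": [0,0,0],"translation": [-0.03,0,-0.04],"jaw": 0},
    {"rot": [0,0,0],"translation": [-0.03,0,-0.08],"jaw": 0},
    {"rot": [0,0,0],"translation": [-0.05,0,-0.12],"jaw": 0},
    {"rot": [0,0,0],"translation": [-0.08,0,-0.15],"jaw": 0},
    {"rot": [0,0,0],"translation": [-0.08,0,-0.15],"jaw": 0},
    {"rot": [0,0,0],"translation": [-0.08,0,-0.15],"jaw": 0},
  ],
)

```text
time_s: 12.85
tcp_pos: [0.5661, -0.011, 0.385]
ee_rot: [3.141, 0.0, 2.138]
contact_force: [-0.8, 0.5, -0.8]
opening: 0.005
grasp_force: 0.0
```

```bash
python3 -c "
from h import *
rp(); snap('wrist','w3.png')"
```

```text
t 12.85 s -0.0314 x -0.0011 tip 0.203 Fs 0.85 Fx -0.43 Fz -0.79 rot [3.141 0.    2.138]
```

View pics/w3.png

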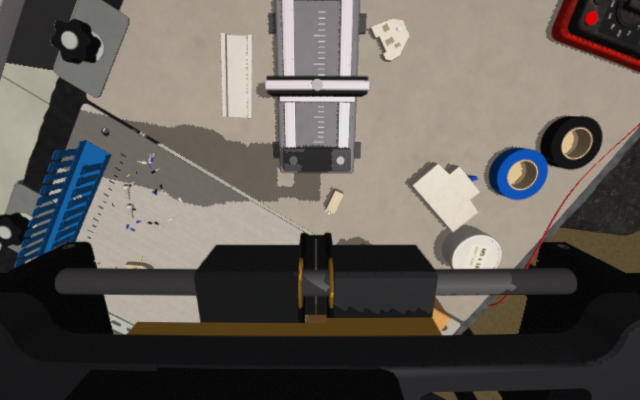

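The bar lies from (266,86) to (368,87), with the screw heads at (294,161) and (340,160). The loose parts are undisturbed. A quick check of the travel comes before handing in.

```bash
python3 -c "
from h import *
s=load('w3'); g=cv2.cvtColor(s['image'],cv2.COLOR_RGB2GRAY); print(g[70:100,295])
P=lambda u,v,z:onz(s,u,v,z)[:2]
b=P(317,86.5,.0795); c=(P(294,161,.043)+P(340,160,.043))/2
print('bar s',(b-C)@E,'block s',(c-C)@E,'travel',(b-c)@E-.027)"
```

```text
[135 135 136 136 134 108  63  33  31  68 167 211 220 221 220 219 219 219
 189 130  64  33  29  25  16  27 106 211 221 222]
bar s 0.07348048717234171 block s -0.0005755854374518048 travel 0.04705607260979351
```

Travel comes out at about 47–48 mm, which is the third notch.

```bash
python3 -c "
from station import manip
print(manip.sign_off())"
```

```text
the job is handed in; nothing more can be done
None
```

The bar went back against the home block, then three clicks out, and was handed in resting in the third notch: about 47 mm from home by camera, hand clear, loose parts not visibly moved, 12.9 s on the robot's clock (no verdict was returned).

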